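Refit the drip tray and hang the bottle brush to dry

TASK

Put the brush-drying stand back in use: set the loose steel drip tray flat on the stand's ledge, the plain end away from the post, with its wooden grip trailing, and slide it towards the post, under the ring, until it drops fully home into its recess. Then take the bottle brush out of the green beaker and lower it handle-first through the ring until its head hangs on the ring, upright over the tray. Leave the beaker standing, and the mug and the scoop where they are.

Things in the scene. Friction and masses are not known exactly. Their poses are not given: they have to be found in the camera images.
- stand: Fixed wooden board, 298 mm long (x) x 132 wide (y) x 20 high. Origin: centre of its underside, z up; x is the way the tray slides in. The top, z = 20, is a flat ledge from the end x = -149 to x = -54; then a recess with a dark lining, x -54 to 122, y -48 to 48, 8 mm deep (3 mm play round the tray), the top going on level round it. A steel post at x = 136 carries the ring.
- recess (a point): Centre of the recess floor of the stand, at (34, 0, 12) in the stand's frame, axes as the stand's. The tray's origin lies on this point when it is home.
- ring (a point): Centre of the top face of the level steel ring on the stand, at (79, 0, 137) in the stand's frame, axes as the stand's. Bore 38 mm, outside 50 mm, 8 mm high. It stands above the front half of the seated tray.
- tray: Loose steel drip tray, 170 mm long (x) x 90 wide (y), rim 14 high, 2.5 thick, 0.14 kg, flat on the worktop on the left. Origin: centre of its underside, z up; x points to the front end, which goes into the recess first. A wooden grip stands up inside near the rear end: x = -81 to -35, 14 thick in y, top at z = 42.
- tray_grip (a point): Point inside the tray's wooden grip, at (-58, 0, 34) in the tray's frame, axes as the tray's; pinch the 14 mm thickness (fingers closing along the tray's y) with the TCP here. The fingertips then stay above the tray's rim.
- brush: Loose bottle brush, 178 mm, 0.09 kg, round about z; stands handle-down in the beaker, leaning 0.2 rad away from the robot or sideways. Origin: foot of the handle; z along the axis to the head. Wooden handle 25 thick at the foot, 18 above, steel ferrule widening to 33; grey ribbed head 52 across from its flat shoulder at z = 104 to z = 164, domed to 178. Hung, the shoulder lies on the ring's top.
- brush_head (a point): Point on the brush's axis in its head, at z = 142 of the brush: pinch the 52 mm head here from above. The axes are the brush's.
- beaker: Loose green rinse beaker on the open worktop on the right with the brush in it, round, 112 high, 80 mm across the mouth, 58 at the foot, inner floor 3 mm above the worktop. Origin: centre of its underside, z up. A second beaker behind the sink is scenery.
- mug: Loose white spotted mug with a handle, 82 wide and 91 high, on the right near the beaker (they may stand in each other's place); to be left alone. Origin at its underside.
- scoop: Loose plastic measuring scoop, 130 x 57 x 34, behind the stand; to be left alone. Origin at its underside.

How it is judged:
By the outcome, as a careful person would: the job done as asked, in the order asked, and still so for the second after the job is handed in, with the robot touching nothing.
It also fails if it takes over 66 s, if anything falls off the work surface, if the arm or the gripper's body presses on something with over 40 N, if the wrist force passes 120 N, or if a joint passes its speed limit or range.

ROBOT

A 6-joint arm with a two-finger parallel gripper is mounted at the origin on a cart in front of the work surface, level with it; the furniture and walls round the work are solid. World frame = base frame: x ahead of the robot, y to its left, z up, the work surface at z = 0. Lengths are in m, angles in rad, forces in N, time in s.
With the tool pointing down it reaches from about 0.4 to 0.825 m from the base axis. Payload 7 kg.
Tool frame: the origin (TCP) lies between the finger pads, 19 mm behind the fingertips; this is the grasp point; z points along the fingers, y is the line along which they close (so a half turn about z gives the same grasp; the last joint's range is limited). The gripper opens to 85 mm and grips with 20 to 120 N. Pads are 22 mm wide; open, the fingers measure 114 mm over their backs; the gripper's body (76 mm by 85 mm) begins 54 mm behind the grasp point. The pads swing forward as they close: fully open they stand 13 mm farther back than shut.
Start: joints at [1.506, 0.359, 0.012, 0, -1.224, -0.288], TCP at [0.233, 0.633, 0.25] pointing down, gripper open.
Joint ranges: [-3.07, 3.07], [-1.43, 2.12], [-1.02, 1.25], [-3.03, 1.67], [-3.05, -0], [-3.03, 3.03]. Speed limits (rad/s): [2.39, 2.39, 3.01, 3.14, 3.14, 3.14].

INTERFACE

Orientations are given as [roll, pitch, yaw] about the fixed x, y, z axes, in that order (R = Rz(yaw) Ry(pitch) Rx(roll)).
In Python, from rig import sensors, viewer, arm, spotter gives the robot as it stands.
- The arm moves only by the tool arm_command, never from a script. Its arguments are lists of equal length, an entry for each row: "xyz": the shift along the tool's x, y, z scaled (see below), a list of three; "rotation": the turn, a rotation vector about the tool's x, y, z scaled (see below), a list of three. In form: {"xyz": [[tx, ty, tz], ...], "rotation": [[ax, ay, az], ...]}. A call has 1 to 10 rows; each row shifts and turns the commanded pose from where the row before left it, along the tool's axes as they then stand; what a row does not reach is not made up. The controller multiplies each number of a shift by 60 mm and each number of a turn by 10 degrees. A row lasts 1/8 s, in which the tool goes at most 62.5 mm and 10.7 degrees, less where a joint would pass 70% of its speed; a pose out of reach is approached as far as the arm can. A call with a number of a shift or a turn outside -1 to 1 is refused whole. A call with a gripper value outside its range is refused whole. "jaw" is the closure, from -1 (fully open) to 1 (shut), set as the call begins (left out, the last holds). The fingers move at their own pace and stop on an object; "newtons" is the grip in N (left out, the last holds). Time passes only in rows, so rows that do not move let the fingers close. It gives the time, the measured TCP pose, the force, the opening and the grip force at its end, in the units of the state.
- sensors.get_obs(): the state, without advancing time (a new reading comes with each control period).
- viewer.grab_frame(name): name is "scene" or "top" or "wrist"; returns (picture, depth): 384x512x3 uint8, red, green, blue; 384x512 float32, m along the optical axis (not along the pixel's ray), 0 where there is no reading.
- viewer.calibration(name): a dict with "fx", "fy", "cx", "cy" (pixels), "R" (3x3) and "t" (3): a world point X has camera coordinates R X + t. Camera axes: x right, y down, z forward; pixel columns grow to the right and rows downward; lengths in m; the calibration is good to about 2 mm. A picture is of the moment at which its call begins: read the wrist's pose just before it. calibration takes no time and is no camera call; for the wrist camera it gives the pose at the moment of the call.
- arm.finish_job(): hands the job in; it is judged then, once.
Trained networks look in the newest picture that a camera, given by its name, has taken for a name from the list of things; names that differ only in an ending like _2 or _b are one class to them, and where a whole thing is asked for, a point or a joint stands for the part that bears it (a point fixed in the world has none). Each returns a list of dicts, best first, with "confidence" (0 to 1); they miss things now and then, are a little off and sometimes report something else, mostly with a low value. They report only what shows in the picture. A call takes as long as a camera call.
- spotter.search_frame(name, camera): "xy" ([column, row] in pixels, amid what is visible of it).
- spotter.place_of(name, camera): "xy" ([column, row] in pixels: a listed point, or the origin of a listed thing).
The state is a dict: "t": time; "joint_positions": joint angles; "dq": joint speeds; "tau": joint torques, N m; "tcp_pos": TCP position; "tool_rot": TCP orientation; "force": force on the tool from outside, world axes, zero at the start; "moment": the same for the moment, N m; "width": finger opening in m; "gripper_force": force on a finger pad.
Only numpy, scipy, OpenCV 4.12 (cv2) and the standard library are available. Lean on these libraries where they do the work, as an engineer would, in place of code of your own. Each camera call takes 0.05 s, during which the arm holds its last target. There are 200 camera calls.

## Working session

There is one attempt and no reset: what is moved stays moved. The work goes in short steps, Python scripts to look and compute and a tool call to move; the robot and the scene stay as the last step left them, time stands still between calls to the robot, and variables do not carry over. Pictures are saved under pics/ and viewed, at most 10 in all, crops included, and the job is handed in when it is done.

Besides the shell and the picture viewer there is one more tool, called after "Call:" as a command line: name --argument value ..., lists and objects as JSON in quotes. arm_command: Moves the arm, as the interface text tells. Its arguments: {"type":"object","properties":{"xyz":{"type":"array","items":{"type":"array","items":{"type":"number","minimum":-1,"maximum":1}}},"rotation":{"type":"array","items":{"type":"array","items":{"type":"number","minimum":-1,"maximum":1}}},"jaw":{"type":"number"},"newtons":{"type":"number"}},"required":["xyz","rotation"]}

```bash
ls; mkdir -p pics
cat > h.py <<'E'
import numpy as np, cv2
from rig import sensors, viewer, arm, spotter
from scipy.spatial.transform import Rotation as Ro
def grab(n,save=None):
    im,d=viewer.grab_frame(n); c=viewer.calibration(n)
    if save: cv2.imwrite('pics/'+save,im[:,:,::-1])
    return im,d,c
def ray(c,xy):
    R=np.array(c['R']);t=np.array(c['t'])
    o=-R.T@t; d=R.T@np.array([(xy[0]-c['cx'])/c['fx'],(xy[1]-c['cy'])/c['fy'],1]); return o,d
def atz(c,xy,z):
    o,d=ray(c,xy); return o+d*(z-o[2])/d[2]
def tri(obs):
    A=np.zeros((3,3));b=np.zeros(3)
    for c,xy in obs:
        o,d=ray(c,xy);d=d/np.linalg.norm(d);P=np.eye(3)-np.outer(d,d);A+=P;b+=P@o
    X=np.linalg.solve(A,b)
    return X
def cloud(d,c):
    v,u=np.mgrid[:d.shape[0],:d.shape[1]]
    P=np.stack([(u-c['cx'])/c['fx']*d,(v-c['cy'])/c['fy']*d,d],-1)
    W=(P-np.array(c['t']))@np.array(c['R']); W[d<=0]=np.nan; return W
E
cat > a.py <<'E'
from h import *
np.set_printoptions(precision=4,suppress=True)
C={};
for n in ['scene','top']:
    im,d,c=grab(n,n+'0.png');C[n]=c;np.savez(n+'0.npz',im=im,d=d)
    print(n,ray(c,(c['cx'],c['cy'])))
    for o in ['stand','recess','ring','tray','tray_grip','brush','brush_head','beaker','mug','scoop']:
        r=spotter.place_of(o,n)
        print(n,o,[(np.round(x['xy'],1),round(x['confidence'],2)) for x in r[:2]])
        if r: C[n,o]=r[0]['xy']
for o in ['stand','recess','ring','tray','tray_grip','brush','brush_head','beaker','mug','scoop']:
    if ('scene',o) in C and ('top',o) in C:
        print(o,tri([(C[n],C[n,o]) for n in('scene','top')]))
print(sensors.get_obs())
E
python3 a.py; python3 -c "
import cv2,numpy as np
a=[cv2.imread('pics/%s0.png'%n) for n in('scene','top')]
cv2.imwrite('pics/both.png',cv2.resize(np.vstack(a),(800,1200))[:, :]) "
```

```text
pics
scene (array([-0.3473, -0.5594,  0.9891]), array([ 0.6246,  0.4258, -0.6547]))
scene stand [(array([241.1, 236.4]), 0.6)]
scene recess [(array([252.3, 237.3]), 0.55)]
scene ring [(array([268.8, 211.5]), 0.65)]
scene tray [(array([155.4, 192.3]), 0.98)]
scene tray_grip [(array([144. , 175.3]), 0.83)]
scene brush [(array([267. , 214.2]), 0.62), (array([315.8, 304.7]), 0.4)]
scene brush_head [(array([331.3, 262.7]), 0.56)]
scene beaker [(array([316.7, 301.9]), 0.9)]
scene mug [(array([355.4, 289.6]), 0.84)]
scene scoop [(array([326.1, 231.8]), 0.61)]
top (array([0.3327, 0.0071, 1.2159]), array([ 0.1405, -0.0073, -0.99  ]))
top stand [(array([257.9, 222.9]), 0.87), (array([318.3, 174.2]), 0.59)]
top recess [(array([270.8, 222.6]), 0.77)]
top ring [(array([289.7, 218.2]), 0.68)]
top tray [(array([157.8, 223.1]), 0.64), (array([270.2, 221.4]), 0.35)]
top tray_grip [(array([138.3, 214.5]), 0.8), (array([259.5, 224.3]), 0.52)]
top brush [(array([343.4, 250. ]), 0.79)]
top brush_head [(array([363.5, 242.1]), 0.93)]
top beaker [(array([364.1, 221.7]), 0.47)]
top mug [(array([363.6, 220.1]
[... 173 characters left out ...]
1412]
tray [0.4165 0.3042 0.0048]
tray_grip [0.4377 0.3638 0.0291]
brush [ 0.3219 -0.1954  0.2768]
brush_head [ 0.3681 -0.3098  0.145 ]
beaker [ 0.4083 -0.323  -0.0173]
mug [ 0.4451 -0.3563  0.0005]
scoop [ 0.5754 -0.2055  0.0109]
{'t': 1.1, 'joint_positions': array([ 1.5061,  0.3586,  0.0119, -0.    , -1.2241, -0.2881]), 'dq': array([-0.0008,  0.0005,  0.0002, -0.002 , -0.0004,  0.0002]), 'tau': array([  0.0005, -58.3003,  29.365 ,   6.9419,  -0.0008,   0.    ]), 'tcp_pos': array([0.2332, 0.6334, 0.25  ]), 'tool_rot': array([-3.1416,  0.    , -0.3528]), 'force': array([-0.5314,  0.0261, -0.8899]), 'moment': array([0.0038, 0.015 , 0.0029]), 'gripper_force': 0.0, 'width': 0.08523499364455926}
```

View pics/scene0.png

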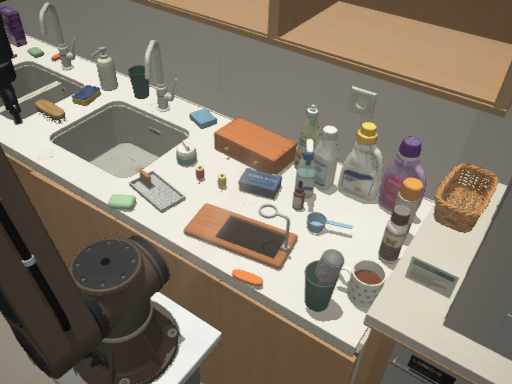

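View pics/top0.png

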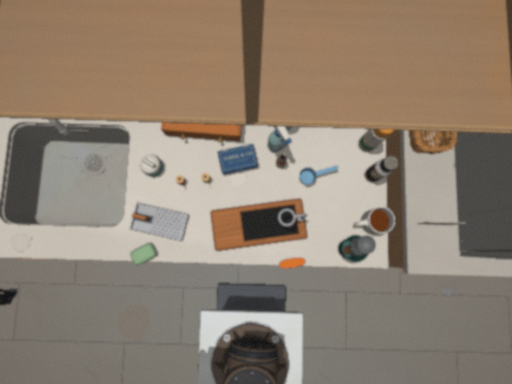

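The scene shows the tray at (157,190) with its grip at (147,178), stand (241,235), ring (270,211), beaker (319,290), brush head (330,262) and mug (366,285). In the top view the tray is at (160,222), stand (258,224), ring (288,217), beaker (348,249), head (367,243) and mug (378,221). The networks' "beaker" in the top view is really the mug.

```bash
cat > b.py <<'E'
from h import *
np.set_printoptions(precision=4,suppress=True)
c=viewer.calibration('top');f=np.load('top0.npz');im=f['im'];W=cloud(f['d'],c)
hsv=cv2.cvtColor(im,cv2.COLOR_RGB2HSV)
def box(u0,u1,v0,v1):
    m=np.zeros(W.shape[:2],bool);m[v0:v1,u0:u1]=1;return m
def rect(P):
    r=cv2.minAreaRect((P[:,:2]*1000).astype(np.float32));return r
z=W[...,2]
b=box(205,312,193,256)
print('table z',np.nanmedian(z[box(180,205,230,250)]))
m=b&(z>0.006)&(z<0.035); P=W[m]
print('stand rect',rect(P),np.nanmedian(z[m]))
dk=b&(hsv[...,2]<50)&(z<0.05);print('recess',rect(W[dk]),np.nanmedian(z[dk]),dk.sum())
rg=b&(z>0.1);print('ring pts',rg.sum(),np.nanmedian(W[rg],0),rect(W[rg]),np.nanpercentile(z[rg],[10,50,90]))
b=box(125,195,195,248)
m=b&(z>0.0015)&(z<0.06)&(hsv[...,1]<60);m&=z>0.005
print('tray',rect(W[m]),m.sum(),np.nanpercentile(z[m],[10,50,90]))
g=b&(hsv[...,1]>90)&(hsv[...,0]<25);print('grip',rect(W[g]),g.sum(),np.nanmedian(W[g],0))
b=box(335,395,200,265)
for lo,hi in((.02,.085),(.085,.115),(.12,.22)):
    m=b&(z>lo)&(z<hi);print(lo,m.sum(),np.nanmedian(W[m],0))
hd=box(335,380,230,262)&(z>.12);print('head',rect(W[hd]),np.nanpercentile(z[hd],[5,50,95,100]),W[hd].mean(0))
mg=box(362,398,203,240)&(z>.06)&(z<.1);print('mug',rect(W[mg]))
bk=box(335,380,230,262)&(z>.09)&(z<.118);print('beaker rim',cv2.minEnclosingCircle((W[bk][:,:2]*1000).astype(np.float32)),bk.sum())
cab=box(0,512,0,110);print('cab z',np.nanpercentile(z[cab],[5,50]),np.nanmin(W[cab][:,0]))
# scene view
c=viewer.calibration('scene');f=np.load('scene0.npz');W=cloud(f['d'],c);z=W[...,2]
b=box(235,310,195,260);rg=b&(z>.12)&(z<.16);print('scene ring',rg.sum(),W[rg].mean(0),rect(W[rg]),np.nanpercentile(z[rg],[10,50,90]))
hd=box(300,345,240,312);m=hd&(z>.13)&(z<.22);print('scene head',rect(W[m]),np.nanpercentile(z[m],[5,50,100]),m.sum())
m=hd&(z>.1)&(z<.115);print('rim',cv2.minEnclosingCircle((W[m][:,:2]*1000).astype(np.float32)))
m=box(125,195,160,215)&(z>.02)&(z<.05);print('scene grip',rect(W[m]),np.nanpercentile(z[m],[5,50,100]))
E
python3 b.py; python3 -c "
import cv2
im=cv2.imread('pics/top0.png')[190:270,120:400];cv2.imwrite('pics/c1.png',cv2.resize(im,None,fx=2.8,fy=2.8,interpolation=2))"
```

```text
table z 0.0005809077441593508
stand rect ((422.8343505859375, -13.891265869140625), (318.6346740722656, 197.72560119628906), 89.4841079711914) 0.01721397032086375
recess ((426.90753173828125, -47.70221710205078), (84.77474975585938, 165.6107940673828), 9.741942405700684) 0.012970222446272526 1124
ring pts 139 [ 0.4405 -0.1043  0.1371] ((443.69482421875, -106.73306274414062), (47.70802688598633, 80.5258560180664), 30.225971221923828) [0.134  0.1371 0.1399]
tray ((422.16412353515625, 299.153076171875), (166.30055236816406, 218.33103942871094), 1.6986786127090454) 620 [0.0053 0.0077 0.0206]
grip ((431.7334289550781, 355.9053649902344), (42.99412155151367, 12.067992210388184), 81.5506362915039) 60 [0.4303 0.3565 0.0411]
0.02 817 [ 0.4304 -0.3691  0.056 ]
0.085 247 [ 0.401  -0.3407  0.0924]
0.12 387 [ 0.3599 -0.3015  0.1709]
head ((361.4088134765625, -308.13287353515625), (50.176448822021484, 56.65336608886719), 36.08982849121094) [0.1283 0.1709 0.1808 0.1843] [ 0.3606 -0.3033  0.1642]
mug ((440.374755859375, -378.1960144042969), (85.10704040527344, 81.68510437011719), 58.76582717895508)
beaker rim ((367.38885498046875, -314.8318786621094), 62.18559265136719) 133
cab z [0.517 0.519] 0.5729459243745798
scene ring 188 [ 0.4365 -0.1039  0.1366] ((432.2758483886719, -107.58657836914062), (79.67059326171875, 49.90031433105469), 77.13545989990234) [0.1322 0.1373 0.1404]
scene head ((359.8853759765625, -310.2776184082031), (51.55743408203125, 50.46262741088867), 78.35466766357422) [0.1335 0.1674 0.1853] 581
rim ((353.722900390625, -295.5852355957031), 39.964820861816406)
scene grip ((446.1014099121094, 315.47943115234375), (249.6681365966797, 151.92237854003906), 27.254013061523438) [0.0212 0.0277 0.0497]
```

View pics/c1.png

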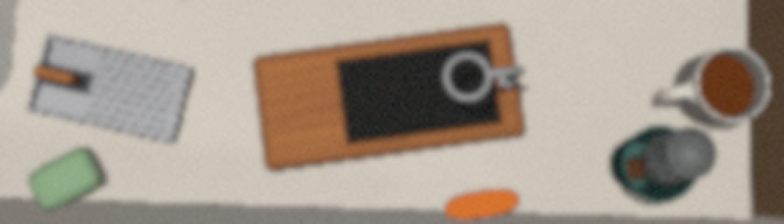

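The crop gives stand corners at (255,58), (507,25), (523,132) and (268,167), and tray corners at (48,35), (193,67), (178,142) and (30,108), with the grip at the left end. The brush leans right in the beaker, away from its centre at (652,165).

```bash
cat > c.py <<'E'
from h import *
np.set_printoptions(precision=4,suppress=True)
c=viewer.calibration('top')
def q(pts,z): return np.array([atz(c,(120+u/2.8,190+v/2.8),z)[:2] for u,v in pts])
for n,p,z in (('stand',[(255,58),(507,25),(523,132),(268,167)],.02),('tray',[(48,35),(193,67),(178,142),(30,108)],.014),('recess',[(340,62),(490,43),(500,123),(350,143)],.014)):
    Q=q(p,z);d=(Q[1]+Q[2]-Q[0]-Q[3])/2;print(n,Q.mean(0),'len',np.linalg.norm(d),'wid',np.linalg.norm(Q[0]+Q[1]-Q[2]-Q[3])/2,'yaw',np.arctan2(d[1],d[0]))
print('ring',atz(c,(120+467/2.8,190+77/2.8),.137)); print('beaker',atz(c,(120+652/2.8,190+165/2.8),.112))
print('head top',atz(c,(120+692/2.8,190+154/2.8),.165))
f=np.load('scene0.npz');cs=viewer.calibration('scene');
im=grab('wrist','w0.png');print(np.round(im[2]['R'],3),im[2]['t'],im[2]['fx'])
r=sensors.get_obs();T=Ro.from_euler('xyz',r['tool_rot']).as_matrix();R=np.array(im[2]['R']);o=-R.T@im[2]['t'];print('cam in tool',T.T@(o-r['tcp_pos']),(R@T))
E
python3 c.py
```

```text
stand [ 0.42   -0.0156] len 0.28874998198193635 wid 0.12295936205898364 yaw -1.4093025340797682
tray [0.4198 0.2974] len 0.17078642478824335 wid 0.08532948486131145 yaw -1.7631988511474415
recess [ 0.4243 -0.0513] len 0.1718949949402731 wid 0.09204477684540112 yaw -1.4133811391765425
ring [ 0.4321 -0.0929  0.137 ]
beaker [ 0.3486 -0.2882  0.112 ]
head top [ 0.3597 -0.3137  0.165 ]
[[-0.346 -0.938  0.001]
 [-0.888  0.328  0.323]
 [-0.303  0.111 -0.946]] [ 0.6753 -0.0426  0.3802] 292.07228880880587
cam in tool [ 0.0829 -0.0005 -0.1231] [[-0.0008  1.     -0.0008]
 [-0.9465 -0.001  -0.3227]
 [-0.3227  0.0005  0.9465]]
```

Call:
arm_command --xyz '[[0,0,0],[0,0,0],[0,0,0],[0,0,0],[0,0,0],[0,0,0],[0,0,0],[0,0,0],[0,0,0]]' --rotation '[[0,0,0.9],[0,0,0.9],[0,0,0.9],[0,0,0.9],[0,0,0.9],[0,0,0.9],[0,0,0.9],[0,0,0.9],[0,0,0.88]]' --jaw -1

```text
t: 2.28
tcp_pos: [0.2332, 0.6334, 0.25]
tool_rot: [-3.142, 0.0, -1.768]
force: [0.6, 0.4, -0.8]
width: 0.0853
gripper_force: 0.0
```

Call:
arm_command --xyz '[[0.49,-0.52,0.1],[0.49,-0.52,0.1],[0.49,-0.52,0.1],[0.49,-0.52,0.1],[0.49,-0.52,0.1],[0.49,-0.52,0.1],[0.49,-0.52,0.1],[0.49,-0.52,0.1]]' --rotation '[[0,0,0],[0,0,0],[0,0,0],[0,0,0],[0,0,0],[0,0,0],[0,0,0],[0,0,0]]'

```text
t: 3.28
tcp_pos: [0.434, 0.3537, 0.2021]
tool_rot: [-3.141, 0.0, -1.763]
force: [1.0, -0.3, 0.4]
width: 0.0856
gripper_force: 0.0
```

```bash
cat > d.py <<'E'
from h import *
np.set_printoptions(precision=4,suppress=True)
r=sensors.get_obs();print(r['t'],r['tcp_pos'],r['tool_rot'],r['joint_positions'])
im,d,c=grab('wrist','w1.png');np.savez('w1.npz',im=im,d=d)
for o in('tray','tray_grip'):
    for x in spotter.place_of(o,'wrist')[:2]: print(o,x['xy'],x['confidence'],atz(c,x['xy'],.034 if 'grip' in o else 0))
W=cloud(d,c);hsv=cv2.cvtColor(im,cv2.COLOR_RGB2HSV);z=W[...,2]
print('z table',np.nanpercentile(z,[5,25,50,75,95]))
g=(z>.036)&(z<.048);n,l,s,_=cv2.connectedComponentsWithStats(g.astype(np.uint8))
for i in range(1,n):
    if s[i,4]>150: print('hi',s[i],cv2.minAreaRect((W[l==i][:,:2]*1000).astype(np.float32)),np.median(W[l==i],0))
E
python3 d.py
```

```text
3.275 [0.434  0.3537 0.2021] [-3.1413  0.0005 -1.7628] [ 1.0335  0.2072 -0.314   0.0001 -1.049  -1.2256]
tray [250.2, 118.7] 0.86 [0.4273 0.2968 0.    ]
tray_grip [257.2, 180.6] 0.9 [0.4316 0.3568 0.034 ]
z table [-0.8939 -0.2034 -0.002   0.0016  0.2624]
hi [ 85  69  30  30 699] ((555.7874145507812, 236.11441040039062), (25.598432540893555, 25.809057235717773), 57.787994384765625) [0.5551 0.2359 0.04  ]
hi [ 65 157  61  60 665] ((589.0859375, 326.7735595703125), (41.29453659057617, 65.43012237548828), 18.204727172851562) [0.5763 0.319  0.0418]
hi [248 159  14  43 568] ((434.2318115234375, 355.09130859375), (44.60219192504883, 13.65172290802002), 79.19988250732422) [0.434  0.3541 0.0396]
```

View pics/w1.png

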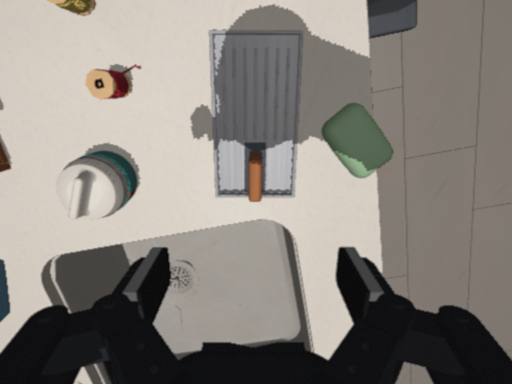

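The grip shows at (255,178) and the tray spans (210–300, 30–195). The grip measures (0.433, 0.3545) with its top at about 0.040 and yaw -1.76, so it agrees with the text. I'll tilt the tool back 15° about the closing axis so the camera stays clear of the ring, then grasp.

Call:
arm_command --xyz '[[0,0,0],[0,0,0],[-0.1,0,0.38],[-0.1,0,0.38],[-0.1,0,0.38],[-0.1,0,0.38],[-0.1,0,0.38],[-0.1,0,0.38],[-0.1,0,0.38],[0,0,0]]' --rotation '[[0,0.75,0],[0,0.75,0],[0,0,0],[0,0,0],[0,0,0],[0,0,0],[0,0,0],[0,0,0],[0,0,0],[0,0,0]]'

```text
t: 4.68
tcp_pos: [0.4323, 0.3539, 0.0357]
tool_rot: [3.141, -0.265, -1.762]
force: [0.0, 0.4, 1.5]
width: 0.0856
gripper_force: 0.0
```

Call:
arm_command --xyz '[[0,0,0],[0,0,0],[0,0,0],[0,0,0],[0,0,0],[0,0,0],[0,0,0],[0,0,0]]' --rotation '[[0,0,0],[0,0,0],[0,0,0],[0,0,0],[0,0,0],[0,0,0],[0,0,0],[0,0,0]]' --jaw 1 --newtons 60

```text
t: 5.68
tcp_pos: [0.4334, 0.3545, 0.0376]
tool_rot: [-3.141, -0.261, -1.763]
force: [-1.3, 1.0, 6.0]
width: 0.0126
gripper_force: 59.5
```

Call:
arm_command --xyz '[[0.08,0,-0.3],[0.08,0,-0.3],[0.08,0,-0.3],[0,0,0],[0,0,0],[0,0,0]]' --rotation '[[0,0,0],[0,0,0],[0,0,0],[0.174,0,-0.65],[0.174,0,-0.65],[0.174,0,-0.65]]'

```text
t: 6.42
tcp_pos: [0.433, 0.354, 0.0925]
tool_rot: [3.141, -0.262, -1.407]
force: [-0.1, 0.4, -1.4]
width: 0.0128
gripper_force: 58.6
```

Call:
arm_command --xyz '[[0.47,0.2,0.126],[0.47,0.2,0.126],[0.47,0.2,0.126],[0.47,0.2,0.126],[0.47,0.2,0.126],[0.47,0.2,0.126],[0,0,0]]' --rotation '[[0,0,0],[0,0,0],[0,0,0],[0,0,0],[0,0,0],[0,0,0],[0,0,0]]'

```text
t: 7.3
tcp_pos: [0.3888, 0.1673, 0.0927]
tool_rot: [3.14, -0.262, -1.412]
force: [-0.5, -0.5, -0.4]
width: 0.0126
gripper_force: 58.6
```

```bash
cat > e.py <<'E'
from h import *
np.set_printoptions(precision=4,suppress=True)
r=sensors.get_obs();print(r['t'],r['tcp_pos'],r['tool_rot'],r['width'],r['joint_positions'])
im,d,c=grab('wrist','w2.png');np.savez('w2.npz',im=im,d=d);np.save('c2.npy',c,allow_pickle=True)
for o,z in(('recess',.012),('ring',.137),('stand',0)):
    for x in spotter.place_of(o,'wrist')[:2]: print(o,x['xy'],x['confidence'],atz(c,x['xy'],z))
W=cloud(d,c);hsv=cv2.cvtColor(im,cv2.COLOR_RGB2HSV);z=W[...,2]
rg=(z>.125)&(z<.145)&(W[...,1]<0)&(W[...,1]>-.16)&(W[...,0]>.37)&(W[...,0]<.5);print('ring',rg.sum(),cv2.minEnclosingCircle((W[rg][:,:2]*1000).astype(np.float32)),W[rg].mean(0))
dk=(hsv[...,2]<45)&(z>.002)&(z<.022)&(W[...,0]>.35)&(W[...,0]<.5)&(W[...,1]<.06)&(W[...,1]>-.15);print('recess',dk.sum(),cv2.minAreaRect((W[dk][:,:2]*1000).astype(np.float32)))
E
python3 e.py
```

```text
7.3 [0.3888 0.1673 0.0927] [ 3.1403 -0.2624 -1.4122] 0.01260678902910582 [ 1.0262  0.1892 -0.7696  0.2283 -0.828  -1.0408]
ring 0 ((0.0, 0.0), 0.0) [nan nan nan]
recess 589 ((421.103271484375, 1.7286357879638672), (91.30393981933594, 4.395073413848877), 8.885995864868164)e.py:8: RuntimeWarning: Mean of empty slice.
  rg=(z>.125)&(z<.145)&(W[...,1]<0)&(W[...,1]>-.16)&(W[...,0]>.37)&(W[...,0]<.5);print('ring',rg.sum(),cv2.minEnclosingCircle((W[rg][:,:2]*1000).astype(np.float32)),W[rg].mean(0))
  ret = um.true_divide(
```

View pics/w2.png

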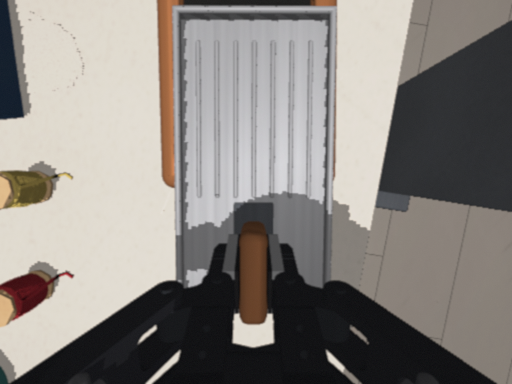

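```bash
cat > f.py <<'E'
from h import *
np.set_printoptions(precision=4,suppress=True)
f=np.load('w2.npz');im=f['im'];d=f['d'];c=np.load('c2.npy',allow_pickle=True).item()
hsv=cv2.cvtColor(im,cv2.COLOR_RGB2HSV)
yaw=-1.4122;xs=np.array([np.cos(yaw),np.sin(yaw)]);ys=np.array([-xs[1],xs[0]])
wood=(hsv[...,1]>90)&(hsv[...,0]<20)
lat=lambda p:p[:2]@ys
print('tcp lat',lat(sensors.get_obs()['tcp_pos']))
L=[];
for v in range(8,170,8):
    u=np.where(wood[v,140:345])[0]+140
    if len(u): 
        a=atz(c,(u[0],v),.018);b=atz(c,(u[-1]+1,v),.018); print(v,u[0],u[-1],'left lat %.4f'%lat(a),'right %.4f'%lat(b),a[:2]); L.append(a[:2])
L=np.array(L);p=np.polyfit(L[:,1],L[:,0],1);print('edge yaw',np.arctan2(-1,-p[0]))
for v in range(0,6):
    k=(hsv[v,:,2]<60)&(np.arange(512)>150)&(np.arange(512)<345);u=np.where(k)[0]
    if len(u): print(v,u[0],u[-1],lat(atz(c,(u[0],v),.02)),lat(atz(c,(u[-1]+1,v),.02)),lat(atz(c,(u[0],v),.012)),lat(atz(c,(u[-1]+1,v),.012)))
# tray rim edges
for v in (30,60,100,140,180): print(v,im[v,165:190].mean(1).astype(int),im[v,322:345].mean(1).astype(int))
cv2.imwrite('pics/c2.png',cv2.resize(im[:60,130:360,::-1],None,fx=3.4,fy=3.4,interpolation=0))
E
python3 f.py
```

```text
tcp lat 0.4124660336053086
8 158 171 left lat 0.4788 right 0.4689 [0.4818 0.0191]
16 158 171 left lat 0.4789 right 0.4690 [0.4811 0.0245]
24 158 171 left lat 0.4790 right 0.4691 [0.4803 0.03  ]
32 159 171 left lat 0.4784 right 0.4692 [0.4789 0.0353]
40 159 171 left lat 0.4786 right 0.4693 [0.4781 0.0408]
48 159 172 left lat 0.4787 right 0.4687 [0.4774 0.0463]
56 159 172 left lat 0.4788 right 0.4688 [0.4766 0.0518]
64 160 172 left lat 0.4782 right 0.4689 [0.4751 0.0572]
72 160 172 left lat 0.4783 right 0.4690 [0.4744 0.0628]
80 160 172 left lat 0.4784 right 0.4691 [0.4736 0.0684]
88 160 172 left lat 0.4786 right 0.4692 [0.4728 0.0739]
96 160 172 left lat 0.4787 right 0.4693 [0.472  0.0796]
104 161 172 left lat 0.4781 right 0.4694 [0.4705 0.0851]
112 161 172 left lat 0.4782 right 0.4695 [0.4698 0.0907]
120 161 173 left lat 0.4783 right 0.4689 [0.469  0.0964]
128 161 173 left lat 0.4784 right 0.4690 [0.4682 0.1021]
136 162 173 left lat 0.4778 right 0.4691 [0.4667 0.1077]
144 162 173 left lat 0.4780 right 0.4692 [0.4659 0.1135]
152 162 173 left lat 0.4781 right 0.4693 [0.4651 0.1192]
160
[... 880 characters left out ...]
[181 182 174 141 104  76  70 103 136 157 173 173 157 136 162 202 216 216
 214 215 216 217 218]
100 [106 109 112 115 120 126 129 130 138 155 172 182 170 145 115  83  75  92
 114 150 169 172 177 180 179] [189 189 179 144  94  70  99 132 157 176 178 164 139 137 189 217 219 218
 217 217 217 217 217]
140 [106 108 109 112 115 119 124 127 131 148 166 183 180 159 130  95  72  83
 102 127 166 185 188 186 186] [197 190 155 102  73  95 128 156 181 186 172 145 126 161 205 219 220 219
 219 219 219 220 219]
180 [ 95 100 103 106 107 109 110 110 114 129 153 178 191 175 143 110  82  76
  93 120 165 190 195 193 192] [194 157 105  74  91 123 155 184 190 173 151 167 203 218 220 219 219 219
 219 219 219 218 218]
```

View pics/c2.png

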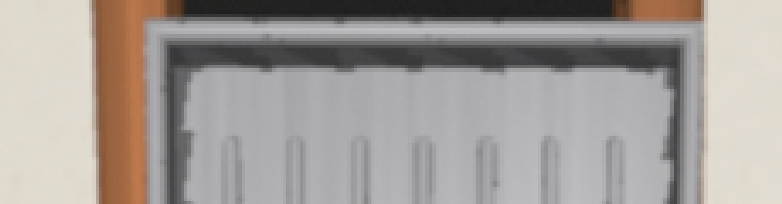

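```bash
cat > g.py <<'E'
from h import *
np.set_printoptions(precision=4,suppress=True)
c=np.load('c2.npy',allow_pickle=True).item()
yaw=-1.4122;xs=np.array([np.cos(yaw),np.sin(yaw)]);ys=np.array([-xs[1],xs[0]])
lat=lambda p:p[:2]@ys
# rim bright ridge (left,right) per row, from the intensity profiles
for v,l,r in((30,174.9,333.4),(60,175.1,332.4),(100,176.0,331.6),(140,176.4,330.6),(180,177.0,330.0)):
    a,b=atz(c,(l,v),.0695),atz(c,(r,v),.0695);print(v,'tray lat',lat((a+b)/2),'w',lat(a)-lat(b),(a+b)[:2]/2)
for z in(.012,.02): a,b=atz(c,(184,3),z),atz(c,(310,3),z);print('recess',(a+b)[:2]/2,lat((a+b)/2))
a,b=atz(c,(158,4),.018),atz(c,(337,4),.018);print('board',lat((a+b)/2),lat(a)-lat(b),(a+b)[:2]/2)
# top view re-fit of board and recess with mask
f=np.load('top0.npz');im=f['im'];ct=viewer.calibration('top');h=cv2.cvtColor(im,cv2.COLOR_RGB2HSV)
m=np.zeros(im.shape[:2],np.uint8);m[193:258,205:312]=((h[...,1]>90)|(h[...,2]<60))[193:258,205:312]
m=cv2.morphologyEx(m,cv2.MORPH_OPEN,np.ones((5,5)));q=cv2.boxPoints(cv2.minAreaRect(np.argwhere(m)[:,::-1].astype(np.float32)))
Q=np.array([atz(ct,p,.018)[:2] for p in q]);print(q,Q,Q.mean(0),lat(Q.mean(0)))
for i in range(4): e=Q[(i+1)%4]-Q[i];print(np.linalg.norm(e),np.arctan2(*e[::-1]))
E
python3 g.py
```

```text
30 tray lat 0.41083424212800695 w 0.0859674934572664 [0.4086 0.0468]
60 tray lat 0.41105187255282843 w 0.08588265741815193 [0.4063 0.0625]
100 tray lat 0.4110252551524223 w 0.08571286162122682 [0.4029 0.0837]
140 tray lat 0.4111926713896879 w 0.08570664828254326 [0.3996 0.1053]
180 tray lat 0.4111948558931175 w 0.08581258478818993 [0.3961 0.1272]
recess [0.4206 0.0025] 0.4157594513367066
recess [0.4198 0.0068] 0.415610963096821
board 0.41528994767193406 0.12688149078970212 [0.4195 0.0064]
[[209.9178 210.6823]
 [301.0994 197.9862]
 [306.563  237.2254]
 [215.3815 249.9216]] [[ 0.4579  0.1407]
 [ 0.507  -0.1488]
 [ 0.3825 -0.1673]
 [ 0.335   0.1182]] [ 0.4206 -0.0143] 0.41305047014093715
0.29361426368411314 -1.4026275350125785
0.12588496767698112 -2.993728107032979
0.2894201288952006 1.7357781367642138
0.12494740514195238 0.18129293810069097
```

The crop shows the dark recess between columns 184 and 309 at row 3, with the tray rim in front of it. Relative to the recess axis, the tray needs a shift of about 2.8 mm sideways and a turn of 0.65°. I'll correct both and lower it.

Call:
arm_command --xyz '[[0,-0.047,0],[-0.07,0,0.265],[-0.07,0,0.265],[0,0,0]]' --rotation '[[0.017,0,-0.063],[0,0,0],[0,0,0],[0,0,0]]'

```text
t: 8.0
tcp_pos: [0.3926, 0.1698, 0.0591]
tool_rot: [3.14, -0.264, -1.398]
force: [0.6, 0.5, -1.6]
width: 0.0127
gripper_force: 58.6
```

```bash
cat > e2.py <<'E'
from h import *
np.set_printoptions(precision=4,suppress=True)
r=sensors.get_obs();print(r['t'],r['tcp_pos'],r['tool_rot'],r['force'])
im,d,c=grab('wrist','w3.png')
yaw=-1.404;xs=np.array([np.cos(yaw),np.sin(yaw)]);ys=np.array([-xs[1],xs[0]])
zt=r['tcp_pos'][2]-.0376
hsv=cv2.cvtColor(im,cv2.COLOR_RGB2HSV);wood=(hsv[...,1]>90)&(hsv[...,0]<20)
for v in(2,20,40,60,90,120,150):
    u=np.where(wood[v,100:400])[0]+100
    if len(u):
        a,b=[atz(c,(x,v),.018)[:2]@ys for x in(u[0],u[-1]+1)];s=' board L %d %.4f R %d %.4f mid %.4f'%(u[0],a,u[-1],b,(a+b)/2)
        g=im[v].astype(float).mean(1);gl=np.abs(np.diff(g))
        k=[(i) for i in range(u[0],u[-1]) if not wood[v,i] and wood[v,i-1]], [(i) for i in range(u[0],u[-1]) if not wood[v,i] and wood[v,i+1]]
        if k[0] and k[1]: l,r2=k[0][0],k[1][-1]+1; print(v,s,'inner',l,r2,'%.4f(rim z) %.4f(.016)'%tuple((atz(c,((l+r2)/2,v),z)[:2]@ys) for z in(zt+.014,.016)))
        else: print(v,s)
cv2.imwrite('pics/c3.png',cv2.resize(im[:200,130:380,::-1],None,fx=3,fy=3,interpolation=0))
E
python3 e2.py
```

```text
8.0 [0.3926 0.1698 0.0591] [ 3.1397 -0.2637 -1.3983] [ 0.5693  0.4676 -1.6196]
2  board L 151 0.4774 R 360 0.3514 mid 0.4144 inner 182 330 0.4146(rim z) 0.4144(.016)
20  board L 151 0.4776 R 360 0.3511 mid 0.4143 inner 172 337 0.4153(rim z) 0.4152(.016)
40  board L 151 0.4778 R 359 0.3513 mid 0.4145 inner 172 337 0.4153(rim z) 0.4152(.016)
60  board L 152 0.4774 R 359 0.3510 mid 0.4142 inner 173 336 0.4152(rim z) 0.4151(.016)
90  board L 152 0.4777 R 358 0.3511 mid 0.4144 inner 173 335 0.4154(rim z) 0.4153(.016)
120  board L 153 0.4774 R 357 0.3512 mid 0.4143 inner 174 335 0.4151(rim z) 0.4149(.016)
150  board L 153 0.4777 R 356 0.3513 mid 0.4145 inner 174 334 0.4153(rim z) 0.4152(.016)
```

View pics/c3.png

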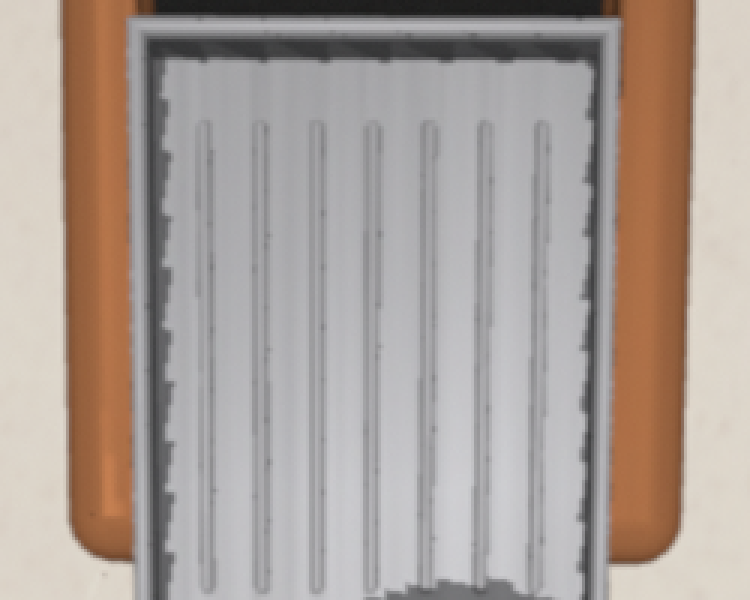

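The view is clean: tray rim at columns 130–620 (crop) sits almost centred on the board at 65–690. The tray is 0.8 mm off the axis and the yaw is about right. I'll fine-correct, set it down and slide 130 mm.

Call:
arm_command --xyz '[[0,0.012,0],[-0.009,0,0.032],[0,0,0]]' --rotation '[[-0.008,0,0.03],[0,0,0],[0,0,0]]'

```text
t: 8.43
tcp_pos: [0.3922, 0.1701, 0.0581]
tool_rot: [-3.141, -0.261, -1.405]
force: [0.6, -0.0, -1.7]
width: 0.0128
gripper_force: 58.6
```

Call:
arm_command --xyz '[[0.21,0,0.057],[0.21,0,0.057],[0.21,0,0.057],[0.21,0,0.057],[0.21,0,0.057],[0.21,0,0.057],[0.21,0,0.057],[0.21,0,0.057],[0.21,0,0.057],[0.21,0,0.057]]' --rotation '[[0,0,0],[0,0,0],[0,0,0],[0,0,0],[0,0,0],[0,0,0],[0,0,0],[0,0,0],[0,0,0],[0,0,0]]'

```text
t: 9.68
tcp_pos: [0.414, 0.0406, 0.0576]
tool_rot: [-3.141, -0.262, -1.405]
force: [-0.9, 0.2, -0.2]
width: 0.0128
gripper_force: 58.8
```

```bash
sed -i "s/w3.png/w4.png/;s#pics/c3.png#pics/c4.png#" e2.py
cat >> e2.py <<'E'
print('s tcp',r['tcp_pos'][:2]@xs,'lat',r['tcp_pos'][:2]@ys)
np.savez('w4.npz',im=im,d=d);np.save('c4.npy',c,allow_pickle=True)
cv2.imwrite('pics/c4.png',im[:,:,::-1])
E
python3 e2.py
```

```text
9.675 [0.414  0.0406 0.0576] [-3.1414 -0.2616 -1.4046] [-0.925   0.2127 -0.2324]
2  board L 148 0.4763 R 360 0.3501 mid 0.4132 inner 180 329 0.4133(rim z) 0.4132(.016)
20  board L 149 0.4760 R 359 0.3504 mid 0.4132 inner 172 337 0.4133(rim z) 0.4132(.016)
40  board L 149 0.4763 R 359 0.3502 mid 0.4132 inner 172 337 0.4133(rim z) 0.4132(.016)
60  board L 150 0.4759 R 358 0.3505 mid 0.4132 inner 173 336 0.4134(rim z) 0.4132(.016)
90  board L 150 0.4764 R 358 0.3501 mid 0.4133 inner 173 335 0.4137(rim z) 0.4136(.016)
120  board L 151 0.4762 R 357 0.3503 mid 0.4133 inner 174 335 0.4134(rim z) 0.4133(.016)
150  board L 152 0.4761 R 356 0.3506 mid 0.4133 inner 174 334 0.4137(rim z) 0.4136(.016)
s tcp 0.028730322541438 lat 0.4149545702447758
```

View pics/c4.png

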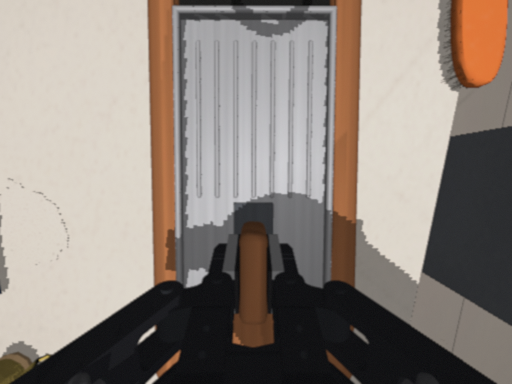

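The rim (172–337) is centred on the board (148–360) within 0.3 mm. About 31 mm remain, so I'll slide most of it and then creep while pressing down lightly.

Call:
arm_command --xyz '[[0.11,0,0.03],[0.11,0,0.03],[0.11,0,0.03],[0.11,0,0.03],[-0.01,0,0.035],[0,0,0]]' --rotation '[[0,0,0],[0,0,0],[0,0,0],[0,0,0],[0,0,0],[0,0,0]]'

```text
t: 10.48
tcp_pos: [0.4186, 0.013, 0.0564]
tool_rot: [3.141, -0.265, -1.405]
force: [2.0, -7.2, 18.4]
width: 0.0129
gripper_force: 62.1
```

Call:
arm_command --xyz '[[0.032,0,0.008],[0.032,0,0.008],[0,0,0]]' --rotation '[[0,0,0],[0,0,0],[0,0,0]]'

```text
t: 10.85
tcp_pos: [0.4199, 0.0109, 0.0559]
tool_rot: [-3.14, -0.261, -1.405]
force: [-1.1, 1.5, 8.5]
width: 0.0126
gripper_force: 61.2
```

Call:
arm_command --xyz '[[0.032,0,0.008],[0,0,0]]' --rotation '[[0,0,0],[0,0,0]]'

```text
t: 11.1
tcp_pos: [0.4203, 0.0092, 0.0559]
tool_rot: [-3.139, -0.261, -1.405]
force: [0.4, 2.7, 6.4]
width: 0.0131
gripper_force: 61.0
```

Call:
arm_command --xyz '[[0.032,0,0.008],[0,0,0]]' --rotation '[[0,0,0],[0,0,0]]'

```text
t: 11.35
tcp_pos: [0.4205, 0.0071, 0.0558]
tool_rot: [-3.14, -0.261, -1.405]
force: [2.2, 2.5, 5.8]
width: 0.0128
gripper_force: 60.7
```

```bash
cat > k.py <<'E'
import sys
from h import *
np.set_printoptions(precision=4,suppress=True)
r=sensors.get_obs();print(r['t'],r['tcp_pos'],r['tool_rot'],r['force'])
im,d,c=grab('wrist',sys.argv[1]);W=cloud(d,c)
yaw=-1.404;xs=np.array([np.cos(yaw),np.sin(yaw)]);ys=np.array([-xs[1],xs[0]])
S=W[...,:2]@xs-r['tcp_pos'][:2]@xs+(-.058);L=W[...,:2]@ys-r['tcp_pos'][:2]@ys;z=W[...,2]
for a in(-.075,-.04,0,.03,.05,.07,.08):
    for nm,b0,b1 in(('floor',-.035,-.012),('floor',.012,.035),('boardR',-.062,-.054),('boardL',.054,.062)):
        m=(np.abs(S-a)<.006)&(L>b0)&(L<b1);print(a,nm,m.sum(),'%.4f'%np.nanmedian(z[m]) if m.sum()>5 else '',end=' | ')
    print()
E
python3 k.py w5.png; for o in scene; do python3 - <<'E'
from h import *
im,d,c=grab('scene');cv2.imwrite('pics/s5.png',cv2.resize(im[170:300,160:360,::-1],None,fx=4,fy=4,interpolation=2))
E
done
```

```text
11.35 [0.4205 0.0071 0.0558] [-3.1397 -0.2609 -1.4045] [2.1867 2.5349 5.7812]
-0.075 floor 952 0.0904 | -0.075 floor 915 0.0904 | -0.075 boardR 206 0.0190 | -0.075 boardL 187 0.0183 | 
-0.04 floor 736 0.0194 | -0.04 floor 745 0.0195 | -0.04 boardR 238 0.0190 | -0.04 boardL 214 0.0184 | 
0 floor 756 0.0180 | 0 floor 751 0.0181 | 0 boardR 258 0.0190 | 0 boardL 229 0.0184 | 
0.03 floor 798 0.0169 | 0.03 floor 801 0.0168 | 0.03 boardR 262 0.0191 | 0.03 boardL 231 0.0186 | 
0.05 floor 770 0.0161 | 0.05 floor 763 0.0160 | 0.05 boardR 265 0.0190 | 0.05 boardL 240 0.0185 | 
0.07 floor 137 0.0150 | 0.07 floor 328 0.0152 | 0.07 boardR 277 0.0191 | 0.07 boardL 244 0.0185 | 
0.08 floor 5  | 0.08 floor 4  | 0.08 boardR 280 0.0191 | 0.08 boardL 248 0.0185 |
```

View pics/w5.png

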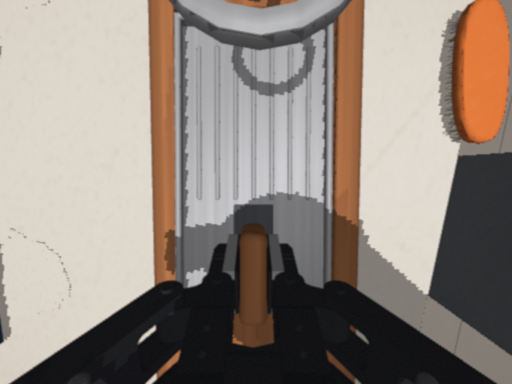

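The front end has tipped into the recess (floor slopes down towards the post) while the rear is still on the ledge edge. I'll push on a little.

Call:
arm_command --xyz '[[0.032,0,0.008],[0,0,0]]' --rotation '[[0,0,0],[0,0,0]]'

```text
t: 11.7
tcp_pos: [0.4191, 0.0037, 0.055]
tool_rot: [3.14, -0.263, -1.405]
force: [0.3, -0.5, -1.9]
width: 0.0134
gripper_force: 59.6
```

Call:
arm_command --xyz '[[0.032,0,0.008],[0,0,0]]' --rotation '[[0,0,0],[0,0,0]]'

```text
t: 11.95
tcp_pos: [0.4199, 0.0022, 0.0553]
tool_rot: [3.141, -0.262, -1.405]
force: [0.3, 0.9, -1.9]
width: 0.0126
gripper_force: 59.6
```

Force shows the tray weight now hanging from the gripper, so the rear has cleared the edge. Lowering.

Call:
arm_command --xyz '[[-0.017,0,0.065],[-0.017,0,0.065],[0,0,0]]' --rotation '[[0,0,0],[0,0,0],[0,0,0]]'

```text
t: 12.32
tcp_pos: [0.421, 0.0028, 0.0489]
tool_rot: [-3.14, -0.263, -1.404]
force: [-9.8, 4.5, 31.2]
width: 0.0129
gripper_force: 65.0
```

```bash
python3 k.py w6.png
```

```text
12.325 [0.421  0.0028 0.0489] [-3.1398 -0.2631 -1.4044] [-9.7625  4.5218 31.1901]
-0.075 floor 953 0.0834 | -0.075 floor 908 0.0833 | -0.075 boardR 191 0.0190 | -0.075 boardL 172 0.0183 | 
-0.04 floor 764 0.0137 | -0.04 floor 773 0.0137 | -0.04 boardR 260 0.0190 | -0.04 boardL 239 0.0187 | 
0 floor 797 0.0139 | 0 floor 780 0.0138 | 0 boardR 268 0.0190 | 0 boardL 247 0.0185 | 
0.03 floor 797 0.0139 | 0.03 floor 806 0.0139 | 0.03 boardR 286 0.0191 | 0.03 boardL 250 0.0185 | 
0.05 floor 811 0.0139 | 0.05 floor 821 0.0139 | 0.05 boardR 294 0.0190 | 0.05 boardL 253 0.0185 | 
0.07 floor 0  | 0.07 floor 43 0.0139 | 0.07 boardR 298 0.0190 | 0.07 boardL 263 0.0183 | 
0.08 floor 178 0.0195 | 0.08 floor 72 0.0194 | 0.08 boardR 160 0.0190 | 0.08 boardL 256 0.0185 |
```

The tray lies flat and level, with its floor 5 mm below the board top all along, so it is home. Release and retreat.

Call:
arm_command --xyz '[[0,0,0],[0,0,0],[0,0,0],[0,0,0],[0,0,-0.3],[0,0,-0.6],[0,0,-0.9],[0,0,-0.9],[0,0,-0.9],[0,0,-0.6]]' --rotation '[[0,0,0],[0,0,0],[0,0,0],[0,0,0],[0,0,0],[0,0,0],[0,0,0],[0,0,0],[0,0,0],[0,0,0]]' --jaw 0

```text
t: 13.62
tcp_pos: [0.4095, 0.0676, 0.2932]
tool_rot: [-3.139, -0.26, -1.405]
force: [-0.0, 0.5, -0.5]
width: 0.0429
gripper_force: 0.0
```

```bash
cat > m.py <<'E'
from h import *
np.set_printoptions(precision=4,suppress=True)
r=sensors.get_obs();print(r['t'],r['tcp_pos'],r['tool_rot'],r['joint_positions'],r['width'])
im,d,c=grab('wrist','w7.png');W=cloud(d,c);z=W[...,2];hsv=cv2.cvtColor(im,cv2.COLOR_RGB2HSV)
for o,zz in(('ring',.137),('recess',.012),('tray_grip',.046),('brush_head',.142)):
    for x in spotter.place_of(o,'wrist')[:1]: print(o,x['xy'],x['confidence'],atz(c,x['xy'],zz))
yaw=-1.404;xs=np.array([np.cos(yaw),np.sin(yaw)]);ys=np.array([-xs[1],xs[0]])
rg=(z>.12)&(z<.15)&(W[...,0]>.37)&(W[...,0]<.5)&(W[...,1]<0)&(W[...,1]>-.18)
P=W[rg];print(rg.sum(),np.nanpercentile(P[:,2],[5,50,95]),P.mean(0),[np.percentile(P[:,:2]@xs,q) for q in(0,1,99,100)],[np.percentile(P[:,:2]@ys,q) for q in(0,1,99,100)])
E
python3 m.py
```

```text
13.625 [0.4095 0.0676 0.2932] [-3.1394 -0.2601 -1.4049] [ 0.8384 -0.0932 -0.5354  0.212  -1.2971 -0.747 ] 0.0428745451592472
ring [256.5, 59.0] 0.66 [ 0.4349 -0.0874  0.137 ]
tray_grip [254.0, 159.8] 0.72 [0.4214 0.009  0.046 ]
1235 [0.1349 0.1392 0.1407] [ 0.4393 -0.097   0.1388] [np.float64(0.13622655543211168), np.float64(0.13674984457020825), np.float64(0.21468992348411597), np.float64(0.21673055596376803)] [np.float64(0.39282125447486554), np.float64(0.39392924046069083), np.float64(0.4405269992416771), np.float64(0.4406881488413421)]
```

View pics/w7.png

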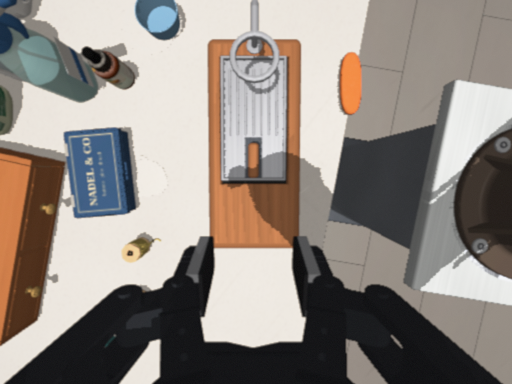

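The picture shows the tray seated, grip at (254,158), with the ring at (255,57) above its front end. I'll straighten up and view the ring from directly above.

Call:
arm_command --xyz '[[0,0,0],[0,0,0],[0.54,0,0],[0.54,0,0],[0.54,0,0],[0.54,0,0],[0.54,0,0],[0,0,0]]' --rotation '[[0,-0.75,0],[0,-0.75,0],[0,0,0],[0,0,0],[0,0,0],[0,0,0],[0,0,0],[0,0,0]]' --jaw -1

```text
t: 14.88
tcp_pos: [0.4354, -0.0948, 0.289]
tool_rot: [3.138, -0.0, -1.408]
force: [-0.1, 0.6, 0.6]
width: 0.0852
gripper_force: 0.0
```

```bash
sed -i "s/w7.png/w8.png/" m.py
cat >> m.py <<'E'
np.savez('w8.npz',im=im,d=d);np.save('c8.npy',c,allow_pickle=True)
# ring hole/outer fit in the picture from the depth mask (ring part only, without the post arm)
m=rg&((W[...,:2]@xs)<.19);m=cv2.morphologyEx(m.astype(np.uint8),cv2.MORPH_CLOSE,np.ones((3,3)))
cs,hi=cv2.findContours(m,cv2.RETR_CCOMP,cv2.CHAIN_APPROX_NONE)
for k,h in zip(cs,hi[0]):
    if len(k)>40:
        e=cv2.fitEllipse(k);p=atz(c,e[0],.137);print('hole' if h[3]>=0 else 'outer',e,p,'s',p[:2]@xs,'lat',p[:2]@ys)
# brush / beaker in the same picture
bm=(W[...,1]<-.24)&(W[...,0]<.42)&(z>.12)&(z<.2);print('head',bm.sum(),np.nanmean(W[bm],0) if bm.any() else '')
E
python3 m.py
```

```text
14.875 [ 0.4354 -0.0948  0.289 ] [ 3.1379 -0.0001 -1.4083] [ 0.2306 -0.0549 -0.3979 -0.0001 -1.2315 -0.068 ] 0.08519732541578816
ring [253.0, 185.7] 0.73 [ 0.4337 -0.0872  0.137 ]
1244 [0.1299 0.1357 0.1371] [ 0.4378 -0.103   0.1349] [np.float64(0.1377094553653892), np.float64(0.13918050261107726), np.float64(0.22057220009791798), np.float64(0.22218252635834895)] [np.float64(0.3901705964284856), np.float64(0.39131483515477034), np.float64(0.43804937467635885), np.float64(0.43922297771267904)]
outer ((251.4235382080078, 179.83128356933594), (48.67974853515625, 49.12179946899414), 162.6473388671875) [ 0.4362 -0.0929  0.137 ] s 0.16404606409174047 lat 0.41468762633597456
hole ((251.3526153564453, 180.0398712158203), (35.375370025634766, 37.99382019042969), 90.36318969726562) [ 0.4362 -0.0927  0.137 ] s 0.16383198166068205 lat 0.4147587503433312
head 0
```

The ring centre measures (0.4362, -0.0928, 0.137), consistent with the stand axis. Next, the brush.

Call:
arm_command --xyz '[[0.57,0.35,-0.1],[0.57,0.35,-0.1],[0.57,0.35,-0.1],[0.57,0.35,-0.1],[0.57,0.35,-0.1],[0,0,0]]' --rotation '[[0,0,0],[0,0,0],[0,0,0],[0,0,0],[0,0,0],[0,0,0]]'

```text
t: 15.88
tcp_pos: [0.3604, -0.28, 0.3211]
tool_rot: [-3.141, -0.0, -1.407]
force: [0.5, 0.8, -0.3]
width: 0.0857
gripper_force: 0.0
```

```bash
cat > n.py <<'E'
from h import *
from scipy.optimize import least_squares
np.set_printoptions(precision=4,suppress=True)
r=sensors.get_obs();print(r['t'],r['tcp_pos'],r['tool_rot'],r['joint_positions'])
im,d,c=grab('wrist','w9.png');np.savez('w9.npz',im=im,d=d);np.save('c9.npy',c,allow_pickle=True)
W=cloud(d,c);z=W[...,2]
for o,zz in(('brush_head',.142),('beaker',0),('brush',.01),('mug',0)):
    for x in spotter.place_of(o,'wrist')[:2]: print(o,x['xy'],x['confidence'],atz(c,x['xy'],zz))
P=[]
for n in('wrist','scene'):
    if n=='scene': im2,d,c2=grab('scene');W2=cloud(d,c2)
    else: W2=W
    m=(W2[...,2]>.125)&(W2[...,2]<.22)&(np.hypot(W2[...,0]-.36,W2[...,1]+.31)<.06);Q=W2[m];print(n,m.sum(),Q.mean(0),np.percentile(Q,[1,99],axis=0))
    P.append(Q)
def fit(Q,free=True):
    # cylinder radius 26, point p at z=.142, tilt
    def f(x):
        a=np.array([x[2],x[3],1]);a/=np.linalg.norm(a);v=Q-np.array([x[0],x[1],.142]);h=v@a
        rr=np.linalg.norm(v-np.outer(h,a),axis=1);
        # dome centre: sphere-ish cap; use only body
        return np.where(h<.018,rr-.026,0)
    s=least_squares(f,[.36,-.308,.03,-.2],loss='soft_l1',f_scale=.002);return s.x,np.sqrt(np.mean(s.fun**2))
for Q in P+[np.vstack(P)]: print(fit(Q))
rim=(z>.105)&(z<.118)&(np.hypot(W[...,0]-.355,W[...,1]+.297)<.055);print('rim',rim.sum(),cv2.minEnclosingCircle((W[rim][:,:2]*1000).astype(np.float32)))
E
python3 n.py
```

```text
15.875 [ 0.3604 -0.28    0.3211] [-3.1413 -0.0004 -1.4067] [-0.2266 -0.0546 -0.3251  0.0003 -1.2999  0.3906]
brush_head [253.3, 147.5] 0.83 [ 0.3645 -0.305   0.142 ]
brush_head [193.4, 313.2] 0.57 [ 0.4051 -0.0827  0.142 ]
mug [209.2, 84.3] 0.94 [ 0.437  -0.3584  0.    ]
wrist 2235 [ 0.3648 -0.3128  0.1723] [[ 0.3409 -0.3347  0.1586]
 [ 0.3884 -0.2875  0.1794]]
scene 618 [ 0.3507 -0.3125  0.1607] [[ 0.335  -0.3356  0.1255]
 [ 0.3805 -0.2845  0.1832]]
(array([ 0.36 , -0.308,  0.03 , -0.2  ]), np.float64(0.0))
(array([ 0.3637, -0.3076,  0.0691, -0.1853]), np.float64(0.0009568096732314376))
(array([ 0.3637, -0.3076,  0.0691, -0.1853]), np.float64(0.00044531662511559434))
rim 500 ((353.7821044921875, -294.44873046875), 39.92611312866211)
```

View pics/w9.png

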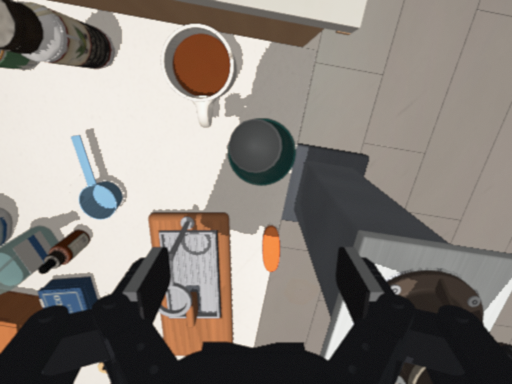

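The head shows at (262,147) in the beaker at (262,152); the mug is at (200,65), upper left. The fit gives the grasp point (0.364, -0.308, 0.145) with slope (0.069, -0.185), which is the stated 0.2 rad. I'll check what stands to the right before tilting that way.

Run:
```python
from h import *
ct=viewer.calibration('top');W=cloud(np.load('top0.npz')['d'],ct)
W2=cloud(np.load('scene0.npz')['d'],viewer.calibration('scene'))
for y in np.arange(-.36,-.62,-.02):
    o=[]
    for V in(W,W2):
        m=(abs(V[...,1]-y)<.01)&(V[...,0]>.27)&(V[...,0]<.42);o.append((int(m.sum()),)+tuple(np.round(np.nanpercentile(V[m][:,2],[50,98]),3)) if m.any() else 0)
    print(round(y,2),o)
```

```text
-0.36 [(140, np.float64(0.003), np.float64(0.093)), (914, np.float64(-0.0), np.float64(0.087))]
-0.38 [(171, np.float64(0.002), np.float64(0.092)), (907, np.float64(0.0), np.float64(0.088))]
-0.4 [(256, np.float64(0.001), np.float64(0.088)), (948, np.float64(0.001), np.float64(0.089))]
-0.42 [(219, np.float64(0.001), np.float64(0.065)), (689, np.float64(-0.03), np.float64(0.068))]
-0.44 [(872, np.float64(0.123), np.float64(0.148)), (918, np.float64(0.139), np.float64(0.149))]
-0.46 [(539, np.float64(0.144), np.float64(0.148)), (1095, np.float64(0.121), np.float64(0.148))]
-0.48 [(337, np.float64(0.145), np.float64(0.149)), (966, np.float64(0.143), np.float64(0.148))]
-0.5 [(337, np.float64(0.145), np.float64(0.149)), (789, np.float64(0.145), np.float64(0.148))]
-0.52 [(339, np.float64(0.145), np.float64(0.149)), (1017, np.float64(0.143), np.float64(0.148))]
-0.54 [(336, np.float64(0.145), np.float64(0.149)), (992, np.float64(0.143), np.float64(0.148))]
-0.56 [(952, np.float64(0.234), np.float64(0.376)), (1243, np.float64(0.145), np.float64(0.504))]
-0.58 [(1363, np.float64(0.257), np.float64(0.372)), (2516, np.float64(0.3), np.float64(0.503))]
-0.6 [(168, np.float64(0.146), np.float64(0.314)), (2116, np.float64(0.263), np.float64(0.448))]
```

Clear: the raised counter (z 0.148) starts only at y < -0.43. Aligning with the brush and descending.

Call:
arm_command --xyz '[[0,0,0],[0,0,0],[0.51,-0.043,0],[0.51,-0.043,0],[0,0,0.558],[0,0,0.558],[0,0,0.558],[0,0,0.558],[0,0,0.558],[0,0,0]]' --rotation '[[-0.108,-0.55,0],[-0.108,-0.55,0],[0,0,0],[0,0,0],[0,0,0],[0,0,0],[0,0,0],[0,0,0],[0,0,0],[0,0,0]]'

```text
t: 17.42
tcp_pos: [0.3632, -0.3053, 0.143]
tool_rot: [3.099, 0.195, -1.408]
force: [-0.4, -0.3, 1.3]
width: 0.0854
gripper_force: 0.0
```

Call:
arm_command --xyz '[[0,0,0],[0,0,0],[0,0,0],[0,0,0],[0,0,0],[0,0,0]]' --rotation '[[0,0,0],[0,0,0],[0,0,0],[0,0,0],[0,0,0],[0,0,0]]' --jaw 1 --newtons 40

```text
t: 18.18
tcp_pos: [0.3647, -0.3076, 0.1464]
tool_rot: [3.105, 0.19, -1.408]
force: [-1.4, 0.6, 5.1]
width: 0.0517
gripper_force: 40.3
```

Call:
arm_command --xyz '[[0,0,-0.3],[0,0,-0.45],[0,0,-0.48],[0,0,-0.48],[0,0,-0.48],[0,0,-0.48],[0,0,0]]' --rotation '[[0,0,0],[0,0,0],[0,0,0],[0,0,0],[0,0,0],[0,0,0],[0,0,0]]'

```text
t: 19.05
tcp_pos: [0.3761, -0.3371, 0.305]
tool_rot: [3.108, 0.188, -1.408]
force: [0.0, 0.8, -1.4]
width: 0.0517
gripper_force: 41.3
```

Call:
arm_command --xyz '[[0,0,0],[0,0,0],[0,0,0],[0,0,0]]' --rotation '[[0.072,0.367,0],[0.072,0.367,0],[0.072,0.367,0],[0,0,0]]'

```text
t: 19.55
tcp_pos: [0.3745, -0.3351, 0.3021]
tool_rot: [-3.141, -0.0, -1.404]
force: [0.6, 0.5, -0.3]
width: 0.0521
gripper_force: 41.4
```

```bash
cat > p.py <<'E'
from h import *
np.set_printoptions(precision=4,suppress=True)
r=sensors.get_obs();p=r['tcp_pos'];print(r['t'],p,r['tool_rot'],r['width'])
for n in('scene','top'):
    im,d,c=grab(n);W=cloud(d,c);z=W[...,2]
    near=(np.hypot(W[...,0]-p[0],W[...,1]-p[1])<.045)
    for lo in np.arange(p[2]-.15,p[2]-.0,.02):
        m=near&(z>lo)&(z<lo+.02)
        if m.sum()>8: print(n,'z%.3f'%lo,m.sum(),np.nanmedian(W[m],0)-p,np.ptp(W[m],axis=0)[:2])
    if n=='scene':
        m=near&(z<p[2]-.05)&(z>.115);print('lowest',np.nanpercentile(z[m],[0,2]) if m.any() else '')
    b=(np.hypot(W[...,0]-.354,W[...,1]+.2945)<.06)&(z>.105)&(z<.118);print('beaker rim',b.sum(),cv2.minEnclosingCircle((W[b][:,:2]*1000).astype(np.float32)) if b.any() else '')
E
python3 p.py
```

```text
19.55 [ 0.3745 -0.3351  0.3021] [-3.141  -0.0004 -1.4035] 0.05206274171583034
scene z0.152 35 [-0.0159 -0.0064 -0.1346] [0.0134 0.022 ]
scene z0.172 81 [-0.015  -0.0072 -0.1187] [0.0191 0.0243]
scene z0.192 74 [-0.0123 -0.0066 -0.0999] [0.0155 0.0197]
scene z0.212 57 [-0.0108 -0.0051 -0.0807] [0.0116 0.0166]
scene z0.232 52 [-0.0101 -0.0049 -0.0614] [0.0125 0.0163]
scene z0.252 59 [-0.023  -0.0101 -0.0327] [0.0299 0.0479]
scene z0.272 155 [-0.0194 -0.0125 -0.0209] [0.0366 0.0506]
scene z0.292 155 [-0.0206 -0.0135 -0.0002] [0.0467 0.0499]
lowest [0.1154 0.163 ]
beaker rim 222 ((354.01983642578125, -294.3040466308594), 40.715789794921875)
top z0.272 20 [-0.0215  0.0124 -0.0199] [0.014  0.0194]
top z0.292 46 [-0.0217  0.0122  0.0005] [0.057  0.0264]
beaker rim 0
```

Call:
arm_command --xyz '[[-0.635,-0.281,0],[-0.635,-0.281,0],[-0.635,-0.281,0],[-0.635,-0.281,0],[-0.635,-0.281,0],[-0.635,-0.281,0],[0,0,0],[0,0,0]]' --rotation '[[0,0,0],[0,0,0],[0,0,0],[0,0,0],[0,0,0],[0,0,0],[0,0,0],[0,0,0]]'

```text
t: 20.65
tcp_pos: [0.4373, -0.0939, 0.3016]
tool_rot: [3.141, 0.0, -1.404]
force: [-0.2, 0.4, -1.3]
width: 0.0514
gripper_force: 41.3
```

```bash
cat > q.py <<'E'
from h import *
from scipy.optimize import least_squares
np.set_printoptions(precision=4,suppress=True)
r=sensors.get_obs();p=r['tcp_pos'];print(r['t'],p,r['tool_rot'],r['width'])
def cyl(Q):
    def f(x):
        a=np.array([x[2],x[3],1]);a/=np.linalg.norm(a);v=Q-np.array([p[0]+x[0],p[1]+x[1],p[2]-.1]);h=v@a  # ref point 42 mm above foot
        rr=np.linalg.norm(v-np.outer(h,a),axis=1);b=h+.1-.0  # h=0 ref; head from h>.062
        R=np.where(h>.064,.026,.009);return np.where((h>.064)&(h<.11)|(h>-.012)&(h<.035),rr-R,0)
    s=least_squares(f,[0,0,0,0],loss='soft_l1',f_scale=.0015);return s.x
for n in('scene','wrist'):
    im,d,c=grab(n);W=cloud(d,c);z=W[...,2]
    near=(np.hypot(W[...,0]-p[0],W[...,1]-p[1])<.04)&(z>.165)&(z<p[2]+.01)
    x=cyl(W[near]);print(n,near.sum(),'axis off 42mm above foot',x[:2],'slope',x[2:],'-> foot off',x[:2]-.042*x[2:],'head off',x[:2]+.1*x[2:])
    rg=(z>.127)&(z<.143)&(np.hypot(W[...,0]-.436,W[...,1]+.093)<.035)
    m=rg.astype(np.uint8)
    if rg.sum()>30:
        uv=np.argwhere(rg);print(' ring pts',rg.sum(),cv2.minEnclosingCircle((W[rg][:,:2]*1000).astype(np.float32)),np.percentile(z[rg],[5,50,95]))
E
python3 q.py
```

```text
20.65 [ 0.4373 -0.0939  0.3016] [ 3.1405  0.0002 -1.4044] 0.05142489113777727
scene 547 axis off 42mm above foot [-0.0036 -0.0025] slope [0.0288 0.035 ] -> foot off [-0.0048 -0.004 ] head off [-0.0007  0.001 ]
 ring pts 124 ((433.0177307128906, -97.89225769042969), 30.13477325439453) [0.1326 0.1372 0.1409]
wrist 5170 axis off 42mm above foot [-0.0061 -0.0027] slope [0.0608 0.0261] -> foot off [-0.0087 -0.0038] head off [-0.     -0.0001]
 ring pts 677 ((437.5108337402344, -98.68653106689453), 29.080738067626953) [0.1325 0.1358 0.1371]
```

Both views agree that the brush leans about 2.5° in the grip (foot off by about (-5,-4) mm). I'll straighten it and recheck.

Call:
arm_command --xyz '[[-0.021,0.015,0],[0,0,0],[0,0,0]]' --rotation '[[0.228,-0.148,0],[0,0,0],[0,0,0]]'

```text
t: 21.12
tcp_pos: [0.4359, -0.0933, 0.3021]
tool_rot: [-3.101, 0.026, -1.405]
force: [0.5, -0.0, -0.8]
width: 0.0518
gripper_force: 41.6
```

```bash
python3 q.py; python3 q.py
```

```text
21.125 [ 0.4359 -0.0933  0.3021] [-3.1012  0.0256 -1.4053] 0.051833409658910395
scene 532 axis off 42mm above foot [0.0007 0.0009] slope [-0.0237  0.0041] -> foot off [0.0017 0.0007] head off [-0.0016  0.0013]
 ring pts 133 ((433.0085144042969, -97.70121765136719), 29.41530990600586) [0.1319 0.1377 0.1411]
wrist 5407 axis off 42mm above foot [-0.0005  0.0013] slope [ 0.0049 -0.0053] -> foot off [-0.0007  0.0016] head off [-0.      0.0008]
 ring pts 724 ((437.4685363769531, -97.77706909179688), 29.95058250427246) [0.1327 0.1357 0.137 ]
21.225 [ 0.436  -0.093   0.3019] [-3.1017  0.0256 -1.4046] 0.051422622834276746
scene 525 axis off 42mm above foot [0.0002 0.0012] slope [-0.0202  0.0021] -> foot off [0.0011 0.0011] head off [-0.0018  0.0014]
 ring pts 134 ((435.5676574707031, -97.3969955444336), 29.756023406982422) [0.1318 0.1376 0.1411]
wrist 5392 axis off 42mm above foot [-0.0007  0.0012] slope [ 0.0053 -0.0056] -> foot off [-0.0009  0.0015] head off [-0.0001  0.0007]
 ring pts 721 ((436.3060607910156, -98.1193618774414), 29.768722534179688) [0.1331 0.1357 0.137 ]
```

Call:
arm_command --xyz '[[0.025,0.013,0.333],[0.009,0.013,0.333],[0.009,0.013,0.333],[0,0,0]]' --rotation '[[0,0,0],[0,0,0],[0,0,0],[0,0,0]]'

```text
t: 21.82
tcp_pos: [0.4355, -0.0937, 0.2406]
tool_rot: [-3.105, 0.026, -1.404]
force: [-0.3, -0.6, -0.2]
width: 0.0514
gripper_force: 41.8
```

Call:
arm_command --xyz '[[0.006,0.009,0.22],[0.006,0.009,0.22],[0,0,0]]' --rotation '[[0,0,0],[0,0,0],[0,0,0]]'

```text
t: 22.2
tcp_pos: [0.4356, -0.0939, 0.2143]
tool_rot: [-3.104, 0.026, -1.404]
force: [-0.0, -0.4, -1.1]
width: 0.0518
gripper_force: 41.8
```

No contact: the handle is through the ring. I'll check ring against handle once, then lower the rest (39 mm).

Run:
```python
from h import *
np.set_printoptions(precision=4,suppress=True)
p=sensors.get_obs()['tcp_pos']
for n in('scene','wrist'):
    im,d,c=grab(n);W=cloud(d,c);z=W[...,2];rad=np.hypot(W[...,0]-p[0],W[...,1]-p[1])
    for nm,lo,hi in(('handle above',.142,.165),('ring',.127,.142),('handle below',.075,.125)):
        m=(z>lo)&(z<hi)&(rad<.045)
        if nm!='ring': m&=rad<.02
        Q=W[m]
        if len(Q)>5: print(n,nm,len(Q),np.median(Q,0),np.percentile(Q,[2,98],axis=0)[:,:2].ravel())
```

```text
scene handle above 37 [ 0.4293 -0.0964  0.151 ] [ 0.4255 -0.1023  0.4355 -0.0863]
scene ring 159 [ 0.4319 -0.1002  0.1372] [ 0.4117 -0.1363  0.4567 -0.0706]
scene handle below 113 [ 0.4267 -0.0979  0.0969] [ 0.422  -0.1044  0.4392 -0.0829]
wrist ring 1088 [ 0.4411 -0.1127  0.1361] [ 0.4149 -0.1369  0.4589 -0.0953]
wrist handle below 230 [ 0.435  -0.1005  0.1145] [ 0.4256 -0.1038  0.4463 -0.0931]
```

Call:
arm_command --xyz '[[0.006,0.009,0.21],[0.005,0.007,0.17],[0,0,0]]' --rotation '[[0,0,0],[0,0,0],[0,0,0]]'

```text
t: 22.68
tcp_pos: [0.4355, -0.094, 0.1914]
tool_rot: [-3.104, 0.026, -1.404]
force: [0.6, 0.0, -0.5]
width: 0.0516
gripper_force: 41.8
```

Call:
arm_command --xyz '[[0.003,0.005,0.12],[0.002,0.003,0.08],[0,0,0]]' --rotation '[[0,0,0],[0,0,0],[0,0,0]]'

```text
t: 23.05
tcp_pos: [0.436, -0.0939, 0.1801]
tool_rot: [-3.103, 0.026, -1.404]
force: [-0.1, 1.0, -0.8]
width: 0.0514
gripper_force: 41.8
```

Call:
arm_command --xyz '[[0.001,0.001,0.03],[0.001,0.001,0.03],[0,0,0]]' --rotation '[[0,0,0],[0,0,0],[0,0,0]]'

```text
t: 23.42
tcp_pos: [0.4368, -0.0938, 0.1776]
tool_rot: [-3.1, 0.025, -1.404]
force: [-1.5, 1.7, 5.0]
width: 0.0515
gripper_force: 41.3
```

Contact at z 0.1776 puts the shoulder at about 0.137, on the ring. Release and lift away.

Call:
arm_command --xyz '[[0,0,0],[0,0,0],[0,0,0],[0,0,0],[0,0,-0.2],[0,0,-0.5],[0,0,-0.8],[0,0,-0.8],[0,0,-0.4],[0,0,0]]' --rotation '[[0,0,0],[0,0,0],[0,0,0],[0,0,0],[0,0,0],[0,0,0],[0,0,0],[0,0,0],[0,0,0],[0,0,0]]' --jaw -1

```text
t: 24.68
tcp_pos: [0.4313, -0.0992, 0.3416]
tool_rot: [-3.097, 0.025, -1.404]
force: [0.0, 0.1, -0.1]
width: 0.0853
gripper_force: 0.0
```

```bash
cat > z.py <<'E'
from h import *
from scipy.optimize import least_squares
np.set_printoptions(precision=4,suppress=True)
r=sensors.get_obs();print(r['t'],r['tcp_pos'],r['force'],r['width'])
for n in('scene','wrist','top'):
    im,d,c=grab(n,n+'_end.png');W=cloud(d,c);z=W[...,2];rad=np.hypot(W[...,0]-.436,W[...,1]+.093)
    m=(z>.145)&(z<.22)&(rad<.04);Q=W[m]
    if len(Q)>20:
        def f(x):
            a=np.array([x[2],x[3],1]);a/=np.linalg.norm(a);v=Q-np.array([x[0],x[1],.17]);h=v@a
            return np.where(h<.026,np.linalg.norm(v-np.outer(h,a),axis=1)-.026,0)
        s=least_squares(f,[.436,-.093,0,0],loss='soft_l1',f_scale=.0015).x
        print(n,len(Q),'top z',np.percentile(Q[:,2],[90,99]),'dome xy',Q[Q[:,2]>np.percentile(Q[:,2],80)].mean(0),'fit',s)
    m=(z>.02)&(z<.125)&(rad<.03);
    if m.sum()>20:
        for lo in(.03,.05,.07,.09,.11):
            k=m&(z>lo)&(z<lo+.02); 
            if k.sum()>5: print('  handle',lo,k.sum(),np.median(W[k],0))
    yaw=-1.404;xs=np.array([np.cos(yaw),np.sin(yaw)]);ys=np.array([-xs[1],xs[0]]);O=np.array([.4362,-.0928])-.079*xs
    S=(W[...,:2]-O)@xs;L=(W[...,:2]-O)@ys
    for s0 in(-.03,0,.03,.05,.1):
        k=(abs(S-s0)<.006)&(abs(abs(L)-.025)<.01)&(z<.04);b=(abs(S-s0)<.006)&(abs(abs(L)-.057)<.005)&(z<.04)
        print('  tray floor',s0,k.sum(),'%.4f %.4f'%(np.nanmedian(z[k]),np.nanmedian(z[b])) if k.sum()>4 and b.sum()>4 else '')
    for o in('beaker','mug','scoop'):
        x=spotter.place_of(o,n)[:1]
        if x: print('  ',o,np.round(x[0]['xy'],1),round(x[0]['confidence'],2))
    b=(np.hypot(W[...,0]-.354,W[...,1]+.2945)<.06)&(z>.105)&(z<.118)
    if b.any(): print('  beaker rim',b.sum(),cv2.minEnclosingCircle((W[b][:,:2]*1000).astype(np.float32)))
E
python3 z.py
```

```text
24.675 [ 0.4313 -0.0992  0.3416] [ 0.0112  0.1402 -0.0885] 0.0852589363983099
scene 539 top z [0.2107 0.2138] dome xy [ 0.4343 -0.095   0.2106] fit [ 0.4388 -0.093   0.004   0.0067]
  handle 0.03 25 [ 0.4283 -0.1003  0.0443]
  handle 0.05 54 [ 0.4295 -0.0976  0.0599]
  handle 0.07 45 [ 0.4304 -0.0988  0.0808]
  handle 0.09 38 [ 0.4312 -0.0979  0.0992]
  handle 0.11 12 [ 0.4316 -0.0985  0.1137]
  tray floor -0.03 18 0.0167 0.0209
  tray floor 0 37 0.0170 0.0209
  tray floor 0.03 38 0.0171 0.0209
  tray floor 0.05 41 0.0169 0.0208
  tray floor 0.1 42 0.0171 0.0206
   beaker [318.5 302.8] 0.6
   mug [357.6 291.7] 0.91
   scoop [326.4 232.3] 0.94
  beaker rim 225 ((355.4429931640625, -296.0562744140625), 41.7148323059082)
wrist 2609 top z [0.2087 0.2102] dome xy [ 0.4367 -0.0938  0.2088] fit [ 0.4369 -0.0928 -0.0003  0.0243]
  handle 0.03 15 [ 0.4322 -0.1041  0.0438]
  handle 0.05 16 [ 0.4325 -0.1045  0.0561]
  tray floor -0.03 157 0.0134 0.0186
  tray floor 0 21 0.0139 0.0185
  tray floor 0.03 10 0.0136 0.0186
  tray floor 0.05 24 0.0138 0.0187
  tray floor 0.1 207 0.0136 0.0187
   beaker [346.7   6.9] 0.81
   scoop [164.3  51.9] 0.6
  beaker rim 299 ((351.10858154296875, -277.841552734375), 35.27290344238281)
  tray floor -0.03 0 
  tray floor 0 0 
  tray floor 0.03 0 
  tray floor 0.05 0 
  tray floor 0.1 0 
   beaker [344.  247.8] 0.77
   mug [365.6 220.6] 0.92
  beaker rim 112 ((353.0802001953125, -297.43115234375), 39.91182327270508)
```

The brush hangs upright: its top is at 0.211, as expected, and it is centred on the ring. The tray is level and home, and the beaker stands where it was. Handing in.

```bash
python3 -c "
from rig import arm
print(arm.finish_job())"
```

```text
the job is handed in; nothing more can be done
None
```

The job is handed in: the tray lies level in its recess, the brush hangs upright on the ring, and the beaker still stands; the mug and scoop were never touched (about 25 s used), but I viewed 11 pictures, one over the limit of 10.

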